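Stow the long bolt and click the sprung case shut

TASK

Put the longer of the two hex bolts into the open parts case, then swing the case's lid over and press its free edge down, feeling for the catch, until it clicks and the lid stays shut by itself. The catch is delicate: do not push on the case or lid with more than 20 N, and leave the shorter bolt and the parts jar standing where they are.

Things in the scene. Friction and masses are not known exactly. Their poses are not given: they have to be found in the camera images.
- long_bolt_center (a point): The longer hex bolt, bare metal, loose, standing upright on its hex head: 46 mm tall, head 17 x 19 mm and about 10 mm high, threaded shank about 10 mm across pointing up. The point is on its axis, half-way up (23 mm over the table); z points up along the shank. Under 0.1 kg.
- short_bolt_center (a point): The shorter hex bolt, alike but 38 mm tall, upright on the table; the point is half-way up (19 mm). It stays where it is. Which bolt stands where changes.
- parts_jar_center (a point): Parts jar with a blue screw cap, 53 mm across, 72 mm tall; the point is half-way up. It stays where it is.
- case: Grey plastic parts case fixed to the table: outside 110 (x) x 130 (y) x 57 mm high, walls and floor 4 mm thick, open at the top (inside 102 x 122 mm, 53 mm deep). Screw lugs 4 mm high stick out 13 mm on its y sides. Origin at the centre of its underside, on the table; x points from the front (catch) to the back (hinge), z up.
- catch_housing (a point): Centre of the top of the open-topped catch housing on the front wall, 78 mm before the case's origin and 58 mm up; the housing is 50 mm wide and reaches to 89 mm before the origin. The sprung catch hidden inside differs in height by up to 16 mm from one case to the next; no reading or picture tells how, only the force.
- lid_hinge (a point): Point on the lid's hinge axis, in the middle of the case's back edge, at x = +55, z = +60 mm in the case's frame. The axis runs along the case's y. This frame turns with the lid.
- lid_edge (a point): Where to press: on the outer face of the black lid, mid-edge, 105 mm from the hinge line and 6 mm above it when level. The lid is 119 mm (hinge to free edge) x 140 mm; a skirt hangs to 15 mm below the hinge line, and a tongue amid the free edge to 22 mm below, which enters the catch. Frame turns with the lid; its z points out of the outer face (up when shut, to the case's back when open).
- lid (a joint): Lid angle (rad): 0 level, 1.65 fully open (upright, leaning slightly back). A hinge spring of about 1 to 2.5 N at the edge opens it fully whenever let go. The tongue meets the catch at 0.02 to 0.18; resistance climbs over 3 to 4 mm to a peak of 7 to 14 N, then falls to nothing within 1 to 3 mm as it snaps over (click). A hard stop follows 2 to 4 mm later. Latched it stays at -0.03 to 0.12.

How it is judged:
By the outcome, as a careful person would: the job done as asked, in the order asked, and still so for the second after the job is handed in, with the robot touching nothing.
It also fails if it takes over 64 s, if anything falls off the work surface, if the arm or the gripper's body presses on something with over 40 N, if the wrist force passes 120 N, or if a joint passes its speed limit or range.

ROBOT

A 6-joint arm with a two-finger parallel gripper is mounted at the origin on a cart in front of the work surface, level with it; the furniture and walls round the work are solid. World frame = base frame: x ahead of the robot, y to its left, z up, the work surface at z = 0. Lengths are in m, angles in rad, forces in N, time in s.
With the tool pointing down it reaches from about 0.225 to 0.875 m from the base axis. Payload 3.4 kg.
Tool frame: the origin (TCP) lies midway between the tips of the shut fingers; the grasp point (between the pads) lies 19 mm behind it (manip.pinch_z is the distance from the TCP to the grasp point, in m); z points along the fingers, y is the line along which they close (so a half turn about z gives the same grasp; the last joint's range is limited). The gripper opens to 85 mm and grips with 20 to 120 N. Pads are 22 mm wide; open, the fingers measure 114 mm over their backs; the gripper's body (76 mm by 85 mm) begins 54 mm behind the grasp point. The pads swing forward as they close: fully open they stand 13 mm farther back than shut.
Start: joints at [1.202, 0.276, 1.505, -0, 1.361, -0.121], TCP at [0.141, 0.557, 0.231] pointing down, gripper open.
Joint ranges: [-2.89, 2.89], [-0.75, 2.08], [0.22, 2.7], [-1.18, 4.32], [0.11, 2.71], [-2.7, 2.7]. Speed limits (rad/s): [2.57, 2.57, 3.14, 3.14, 3.14, 3.14].

INTERFACE

Orientations are given as a unit quaternion [w, x, y, z].
In Python, from rig import manip gives the robot as it stands.
- The arm moves only by the tool carry_out, never from a script. Its arguments are lists of equal length, an entry for each row: "delta_pos": the shift along the tool's x, y, z scaled (see below), a list of three; "turn": the turn, a rotation vector about the tool's x, y, z scaled (see below), a list of three; "claw": the closure, from -1 (fully open) to 1 (shut). A call has 1 to 12 rows; each row is the pose to reach, as a shift and turn from the pose commanded when the call began, along the tool's axes at that moment; what a row does not reach only later rows make up. The controller multiplies each number of a shift by 400 mm and each number of a turn by 30 degrees. A row lasts 1/10 s, in which the tool goes at most 50 mm and 8.59 degrees, less where a joint would pass 70% of its speed; a pose out of reach is approached as far as the arm can. A call with a number of a shift or a turn outside -1 to 1 is refused whole. A call with a gripper value outside its range is refused whole. The fingers move at their own pace and stop on an object; "force" is the grip in N (left out, the last holds). Time passes only in rows, so rows that repeat a pose let the fingers close. It gives the time, the measured TCP pose, the force, the opening and the grip force at its end, in the units of the state.
- manip.get_state(): the state, without advancing time (a new reading comes with each control period).
- manip.get_image(name): name is "scene" or "top" or "wrist"; returns a dict with "image" (384x512x3 uint8, red, green, blue), "z_map" (384x512 float32, m along the optical axis (not along the pixel's ray), 0 where there is no reading), "fx", "fy", "cx", "cy" (pixels), "k1" (the pictures are not rectified: a ray, as slopes to the right and down, at radius r is drawn at 1 + k1 r^2 times it, then the intrinsics apply), "world_to_cam" (4x4, takes a point from world to camera coordinates). Camera axes: x right, y down, z forward; pixel columns grow to the right and rows downward; lengths in m; the calibration is good to about 2 mm. A picture is of the moment at which its call begins.
- manip.sign_off(): hands the job in; it is judged then, once.
Trained networks look in the newest picture that a camera, given by its name, has taken for a name from the list of things; names that differ only in an ending like _2 or _b are one class to them, and where a whole thing is asked for, a point or a joint stands for the part that bears it (a point fixed in the world has none). Each returns a list of dicts, best first, with "score" (0 to 1); they miss things now and then, are a little off and sometimes report something else, mostly with a low value. They report only what shows in the picture. A call takes as long as a camera call.
- manip.spot_in(camera, query): "point" ([x, y, z] in m, in world coordinates, good to about 4 mm: the middle of the surface that is visible of it).
- manip.place_of(camera, query): "point" ([x, y, z] in m, in world coordinates, good to about 4 mm: a listed point, or the origin of a listed thing).
The state is a dict: "clock": time; "qpos": joint angles; "qd": joint speeds; "effort": joint torques, N m; "position": TCP position; "ee_rot": TCP orientation; "contact_force": force on the tool from outside, world axes, zero at the start; "moment": the same for the moment, N m; "width": finger opening in m; "gripper_force": force on a finger pad.
Only numpy, scipy, OpenCV 4.12 (cv2) and the standard library are available. Lean on these libraries where they do the work, as an engineer would, in place of code of your own. Each camera call takes 0.05 s, during which the arm holds its last target. There are 200 camera calls.

## Working session

There is one attempt and no reset: what is moved stays moved. The work goes in short steps, Python scripts to look and compute and a tool call to move; the robot and the scene stay as the last step left them, time stands still between calls to the robot, and variables do not carry over. Pictures are saved under pics/ and viewed, at most 10 in all, crops included, and the job is handed in when it is done.

Besides the shell and the picture viewer there is one more tool, called after "Call:" as name(argument=value, ...) on one line, values as JSON. carry_out: Moves the arm, as the interface text tells. Shifts and turns lie within -1 to 1; 1 stands for 400 mm of shift or 30 degrees of turn. Its arguments: {"type":"object","properties":{"delta_pos":{"type":"array","items":{"type":"array","items":{"type":"number","minimum":-1,"maximum":1}}},"turn":{"type":"array","items":{"type":"array","items":{"type":"number","minimum":-1,"maximum":1}}},"claw":{"type":"array","items":{"type":"number"}},"force":{"type":"number"}},"required":["delta_pos","turn","claw"]}

```bash
mkdir -p pics; cat > h.py <<'E'
import numpy as np, cv2
from rig import manip
from scipy.spatial.transform import Rotation as R
def rot(s): q=s["ee_rot"]; return R.from_quat([q[1],q[2],q[3],q[0]])
def save(name,fn):
    d=manip.get_image(name); cv2.imwrite("pics/"+fn,d["image"][:,:,::-1]); return d
def proj(d,p):
    c=d["world_to_cam"]@np.r_[p,1]; u=c[:2]/c[2]; u=u*(1+d["k1"]*(u@u)); return np.round([d["fx"]*u[0]+d["cx"],d["fy"]*u[1]+d["cy"]])
E
python3 - <<'E'
from h import *
d={n:save(n,n+"0.png") for n in("scene","top")}
cv2.imwrite("pics/both.png",cv2.resize(np.vstack([cv2.imread("pics/scene0.png"),cv2.imread("pics/top0.png")]),(400,600)))
for n in d:
  for q in ["long_bolt_center","short_bolt_center","parts_jar_center","case","catch_housing","lid_hinge","lid_edge"]:
    for r in manip.place_of(n,q)[:3]: print(n,q,np.round(r["point"],3),round(r["score"],2),proj(d[n],r["point"]))
s=manip.get_state(); print(s); print(rot(s).as_matrix().round(3), manip.pinch_z)
E
```

```text
scene long_bolt_center [0.435 0.381 0.026] 0.57 [232. 237.]
scene short_bolt_center [0.557 0.372 0.016] 0.66 [190. 223.]
scene short_bolt_center [0.5   0.129 0.058] 0.39 [265. 178.]
scene parts_jar_center [0.332 0.283 0.035] 0.7 [297. 227.]
scene case [ 0.578  0.142 -0.003] 0.9 [238. 194.]
scene catch_housing [0.502 0.125 0.059] 0.71 [265. 177.]
scene lid_hinge [0.638 0.152 0.061] 0.6 [218. 170.]
scene lid_edge [0.65  0.155 0.162] 0.73 [214. 134.]
top long_bolt_center [0.443 0.378 0.025] 0.45 [211. 213.]
top short_bolt_center [0.554 0.373 0.021] 0.44 [215. 160.]
top parts_jar_center [0.333 0.281 0.036] 0.6 [257. 267.]
top case [ 0.578  0.142 -0.002] 0.59 [323. 154.]
top catch_housing [0.501 0.128 0.057] 0.88 [333. 184.]
top lid_hinge [0.628 0.152 0.059] 0.92 [321. 124.]
top lid_edge [0.647 0.153 0.163] 0.64 [328.  97.]
{'clock': 0.8, 'qpos': array([ 1.20201827e+00,  2.75884993e-01,  1.50485783e+00, -7.20232829e-07,
        1.36066481e+00, -1.20993881e-01]), 'qd': array([-0.00113107,  0.0004833 ,  0.0009604 ,  0.00024747, -0.00092737,
       -0.00062665]), 'effort': array([ 3.20711206e-04, -4.16593301e+01, -2.46084917e+01, -1.64755488e-04,
       -1.48707486e-04, -9.58839451e-06]), 'position': array([0.14104829, 0.55749953, 0.23135342]), 'ee_rot': array([2.27712335e-05, 1.23575312e-01, 9.92335192e-01, 8.96681264e-05]), 'contact_force': array([-0.3181371 ,  0.99181563,  0.06559803]), 'moment': array([ 0.0338665 , -0.04135858,  0.00168325]), 'gripper_force': 0.0, 'width': 0.0850411011303726}
[[-0.969  0.245  0.   ]
 [ 0.245  0.969  0.   ]
 [-0.     0.    -1.   ]] 0.0187
```

View pics/scene0.png

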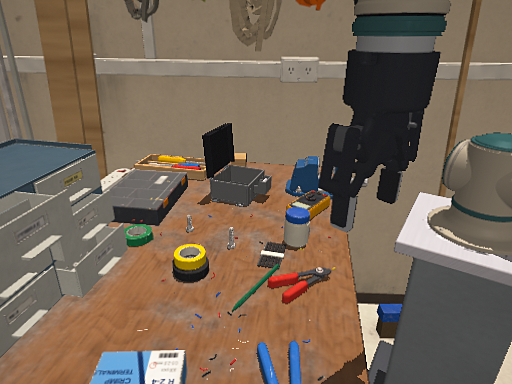

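View pics/top0.png

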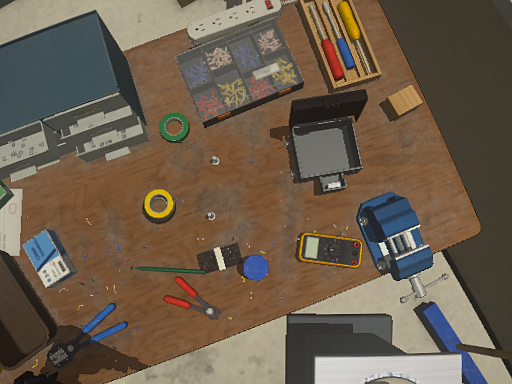

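The scene shows bolts at about (189,223) and (231,237), and the case is at (238,190) with its lid upright. In the top view the bolts are at (215,160) and (210,215), and the case is at (325,150). Next I'll check the bolt heights from depth.

```bash
cat >> h.py <<'E'
def cloud(d):
    z=d["z_map"]; v,u=np.mgrid[:z.shape[0],:z.shape[1]]
    K=np.array([[d["fx"],0,d["cx"]],[0,d["fy"],d["cy"]],[0,0,1.]])
    n=cv2.undistortPoints(np.stack([u,v],-1).reshape(-1,1,2).astype(float),K,np.array([d["k1"],0,0,0,0.])).reshape(z.shape+(2,))
    P=np.dstack([n*z[...,None],z]); T=np.linalg.inv(d["world_to_cam"]); P=P@T[:3,:3].T+T[:3,3]; P[z<=0]=np.nan; return P
E
python3 - <<'E'
from h import *
for n in("scene","top"):
  d=manip.get_image(n);P=cloud(d).reshape(-1,3);P=P[~np.isnan(P[:,0])]
  for c in((.439,.380),(.556,.372),(.333,.282)):
    k=P[np.hypot(P[:,0]-c[0],P[:,1]-c[1])<.03]; k0=np.median(k[k[:,2]<.008][:,2]) if (k[:,2]<.008).any() else 0
    h=k[k[:,2]>.008]
    t=h[h[:,2]>.018]
    print(n,c,"table",k0.round(4),len(h),"top",np.sort(h[:,2])[-6:].round(4),"mid",(h.min(0)/2+h.max(0)/2).round(4),"shank",t.mean(0).round(4),len(t))
  # case walls: points z .052-.062
  k=P[(np.abs(P[:,2]-.057)<.004)&(abs(P[:,0]-.57)<.1)&(abs(P[:,1]-.14)<.1)]
  print(len(k),cv2.minAreaRect(k[:,:2].astype(np.float32)))
E
```

```text
scene (0.439, 0.38) table 0.0005 84 top [0.046  0.046  0.0466 0.0472 0.0473 0.0474] mid [0.4377 0.3809 0.0278] shank [0.4371 0.3814 0.033 ] 63
scene (0.556, 0.372) table 0.0003 60 top [0.0382 0.0382 0.0385 0.0385 0.0387 0.0395] mid [0.5573 0.3765 0.0238] shank [0.5564 0.3768 0.0295] 39
scene (0.333, 0.282) table 0.0012 855 top [0.0737 0.0737 0.0737 0.0738 0.0739 0.074 ] mid [0.3312 0.2855 0.041 ] shank [0.3272 0.2977 0.0524] 759
293 ((0.5657778382301331, 0.14041265845298767), (0.1514047086238861, 0.13282860815525055), 10.84074878692627)
top (0.439, 0.38) table -0.0005 37 top [0.0461 0.0462 0.0463 0.0463 0.0474 0.0476] mid [0.4364 0.3773 0.028 ] shank [0.4366 0.3786 0.0414] 26
top (0.556, 0.372) table -0.0004 38 top [0.039  0.0391 0.0398 0.0409 0.0412 0.0421] mid [0.5549 0.3731 0.0252] shank [0.5555 0.3737 0.0342] 26
top (0.333, 0.282) table 0.0007 562 top [0.0758 0.0759 0.0759 0.076  0.0769 0.0774] mid [0.3328 0.2838 0.0486] shank [0.3334 0.2833 0.0712] 562
593 ((0.563103199005127, 0.13824094831943512), (0.1474437117576599, 0.12996819615364075), 10.71163558959961)
```

```bash
cat >> h.py <<'E'
YAW=np.deg2rad(10.8); CO=np.array([.577,.142,0])
def cw(p): return CO+R.from_euler("z",YAW).apply(p)
# desired tool attitude: z down, y along case y, x along -case x
DOWN=R.from_matrix(np.array([[-np.cos(YAW),-np.sin(YAW),0],[-np.sin(YAW),np.cos(YAW),0],[0,0,-1]]).T)
def go(p,Rt=DOWN):
    s=manip.get_state(); r=rot(s)
    print("dpos",(r.inv().apply(np.array(p)-s["position"])/.4).round(4),"turn",((r.inv()*Rt).as_rotvec()/np.deg2rad(30)).round(4), "clk",s["clock"])
E
python3 -c "
from h import *
go([.437,.379,.13]);go(cw([-.012,0,.12]))"
```

```text
dpos [-0.8267 -0.2511  0.2534] turn [ 2.000e-04  1.000e-04 -8.332e-01] clk 0.9
dpos [-1.2841 -0.7523  0.2784] turn [ 2.000e-04  1.000e-04 -8.332e-01] clk 0.9
```

Call:
carry_out(delta_pos=[[-0.827,-0.251,0.253],[-0.827,-0.251,0.253],[-0.827,-0.251,0.253],[-0.827,-0.251,0.253],[-0.827,-0.251,0.253],[-0.827,-0.251,0.253],[-0.827,-0.251,0.253],[-0.827,-0.251,0.253],[-0.827,-0.251,0.253],[-0.827,-0.251,0.253],[-0.827,-0.251,0.253]], turn=[[0,0,-0.833],[0,0,-0.833],[0,0,-0.833],[0,0,-0.833],[0,0,-0.833],[0,0,-0.833],[0,0,-0.833],[0,0,-0.833],[0,0,-0.833],[0,0,-0.833],[0,0,-0.833]], claw=[-0.3,-0.3,-0.3,-0.3,-0.3,-0.3,-0.3,-0.3,-0.3,-0.3,-0.3], force=40)

```text
clock: 2.0
position: [0.4363, 0.3797, 0.1305]
ee_rot: [-0.0, -0.094, 0.996, 0.0]
contact_force: [-0.8, -0.7, 0.3]
width: 0.0555
gripper_force: 0.0
```

```bash
python3 - <<'E'
from h import *
d=save("wrist","w1.png"); s=manip.get_state(); print(s["position"],s["width"],s["contact_force"])
P=cloud(d).reshape(-1,3);P=P[~np.isnan(P[:,0])]
k=P[(np.hypot(P[:,0]-.437,P[:,1]-.379)<.025)&(P[:,2]>.006)]
for a,b in((.006,.014),(.018,.043),(.043,.06)):
  t=k[(k[:,2]>a)&(k[:,2]<b)]; print(a,len(t),t.mean(0),(t.min(0)+t.max(0))/2) if len(t) else 0
print(manip.place_of("wrist","long_bolt_center")[:2],proj(d,[.437,.379,.046]))
go([.437,.379,.014])
E
```

```text
[0.43618139 0.37985988 0.1306637 ] 0.055499282303741855 [0.13103673 0.4314452  0.26566344]
0.006 139 [0.43648365 0.37832156 0.00741641] [0.43730453 0.37909256 0.00987267]
0.018 106 [0.43558715 0.37842013 0.03153493] [0.43887505 0.37911267 0.03071871]
0.043 126 [0.43846796 0.37927326 0.04574544] [0.43903024 0.37943159 0.04551326]
[{'point': [0.4394, 0.3771, 0.0293], 'score': 0.88}] [249. 203.]
dpos [-0.0015 -0.0028  0.2917] turn [0.0012 0.0011 0.0032] clk 2.1
```

View pics/w1.png

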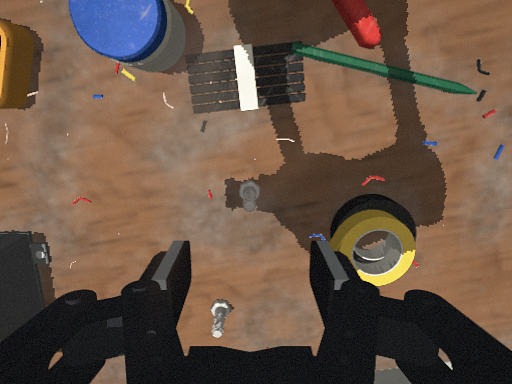

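The wrist view shows the bolt at (249,190), centred between the fingers. I'll descend and grip it.

Call:
carry_out(delta_pos=[[-0.006,-0.002,0.15],[-0.006,-0.002,0.25],[-0.006,-0.002,0.291],[-0.006,-0.002,0.291],[-0.006,-0.002,0.291],[-0.006,-0.002,0.291],[-0.006,-0.002,0.291],[-0.006,-0.002,0.291],[-0.006,-0.002,0.291],[-0.006,-0.002,0.291],[-0.006,-0.002,0.291]], turn=[[0,0,0],[0,0,0],[0,0,0],[0,0,0],[0,0,0],[0,0,0],[0,0,0],[0,0,0],[0,0,0],[0,0,0],[0,0,0]], claw=[-0.3,-0.3,-0.3,-0.3,1,1,1,1,1,1,1], force=40)

```text
clock: 3.2
position: [0.4407, 0.3796, 0.0156]
ee_rot: [0.002, -0.094, 0.996, 0.001]
contact_force: [-1.2, 0.0, 6.9]
width: 0.0088
gripper_force: 39.0
```

```bash
python3 - <<'E'
from h import *
s=manip.get_state(); print(s["position"],s["width"],s["gripper_force"],s["contact_force"])
p=s["position"]; go([p[0],p[1],.15]); go(np.r_[cw([-.012,0,0])[:2],.15]); go(np.r_[cw([-.012,0,0])[:2],.02]); print(cw([-.012,0,0]))
E
```

```text
[0.44067935 0.37959611 0.01555441] 0.00875048381897581 39.04301404953003 [-1.23101074  0.01949588  6.92523973]
dpos [-0.0011  0.0006 -0.3361] turn [ 0.0035  0.0061 -0.0008] clk 3.2
dpos [-0.1948 -0.6466 -0.3367] turn [ 0.0035  0.0061 -0.0008] clk 3.2
dpos [-0.1938 -0.6472 -0.0117] turn [ 0.0035  0.0061 -0.0008] clk 3.2
[0.56521255 0.13975142 0.        ]
```

Call:
carry_out(delta_pos=[[0,0,-0.12],[0,0,-0.24],[0,0,-0.3],[-0.195,-0.647,-0.3],[-0.195,-0.647,-0.3],[-0.195,-0.647,-0.3],[-0.195,-0.647,-0.3],[-0.195,-0.647,-0.3],[-0.195,-0.647,-0.3],[-0.195,-0.647,-0.3],[-0.195,-0.647,-0.3]], turn=[[0,0,0],[0,0,0],[0,0,0],[0,0,0],[0,0,0],[0,0,0],[0,0,0],[0,0,0],[0,0,0],[0,0,0],[0,0,0]], claw=[1,1,1,1,1,1,1,1,1,1,1])

```text
clock: 4.3
position: [0.5644, 0.1389, 0.1338]
ee_rot: [-0.0, -0.093, 0.996, 0.0]
contact_force: [0.1, 0.2, -0.1]
width: 0.0087
gripper_force: 39.2
```

```bash
python3 - <<'E'
from h import *
s=manip.get_state(); print(s["position"],s["width"],s["gripper_force"],s["contact_force"])
go(np.r_[cw([-.012,0,0])[:2],.022])
a=save("top","t2.png"); b=save("wrist","w2.png")
cv2.imwrite("pics/c2.png",np.vstack([cv2.resize(a["image"][60:220,230:430],(500,400))[:,:,::-1][:300],cv2.resize(b["image"],(400,300))[:,:,::-1].copy() if 0 else cv2.copyMakeBorder(cv2.resize(b["image"],(400,300))[:,:,::-1],0,0,0,100,0)]))
E
```

```text
[0.56441749 0.13887819 0.13378374] 0.00865643804193177 39.17632877826691 [ 0.05684567  0.24808561 -0.13791626]
dpos [-0.0025  0.0015  0.2795] turn [ 0.0016 -0.0006 -0.0032] clk 4.3
```

View pics/c2.png

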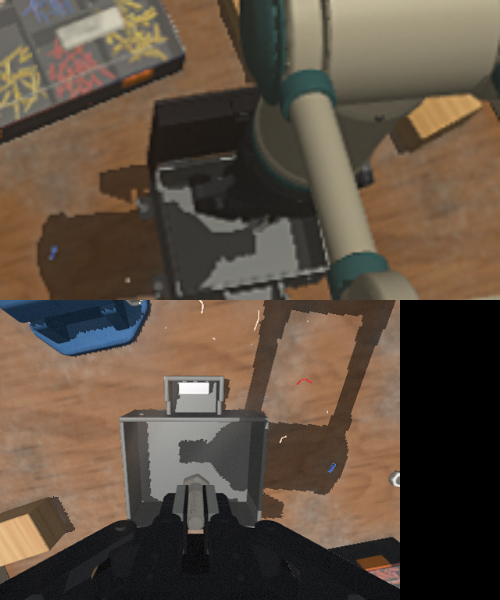

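The bolt is held over the open case: in the wrist inset it is at about (197,490), inside the walls. I'll lower it to just above the floor.

Call:
carry_out(delta_pos=[[0.015,0.002,0.1],[0.015,0.002,0.18],[0.015,0.002,0.24],[0.015,0.002,0.27],[0.015,0.002,0.281],[0.015,0.002,0.281],[0.015,0.002,0.281]], turn=[[0,0,0],[0,0,0],[0,0,0],[0,0,0],[0,0,0],[0,0,0],[0,0,0]], claw=[1,1,1,1,1,1,1])

```text
clock: 5.1
position: [0.5597, 0.1392, 0.0225]
ee_rot: [0.001, -0.094, 0.996, 0.0]
contact_force: [-0.1, 1.3, -0.5]
width: 0.0084
gripper_force: 39.2
```

Call:
carry_out(delta_pos=[[0,0,0.003],[0,0,0.003],[0,0,0.003],[0,0,0.003],[0,0,0.003],[0,0,-0.1],[0,0,-0.2],[0,0,-0.3],[0.1,0,-0.4],[0.1,0,-0.4]], turn=[[0,0,0],[0,0,0],[0,0,0],[0,0,0],[0,0,0],[0,0,0],[0,0,0],[0,0,0],[0,0,0],[0,0,0]], claw=[1,0.3,0.3,0.3,0.3,0.3,0.3,0.3,0.3,0.3])

```text
clock: 6.1
position: [0.5186, 0.1312, 0.1858]
ee_rot: [0.003, -0.094, 0.996, 0.0]
contact_force: [1.1, 0.4, -0.8]
width: 0.0301
gripper_force: 0.0
```

```bash
python3 - <<'E'
from h import *
s=manip.get_state(); print(s["position"],s["width"],s["contact_force"])
a=save("wrist","w3.png")
for n in("wrist","scene"):
  manip.get_image(n)
  for q in("long_bolt_center","lid_edge","lid_hinge"): print(n,q,manip.place_of(n,q)[:2])
E
```

```text
[0.51862393 0.13119056 0.18579363] 0.03010021354826511 [ 1.12362856  0.36303675 -0.82520004]
wrist long_bolt_center [{'point': [0.5584, 0.1359, 0.0285], 'score': 0.91}]
wrist lid_edge []
wrist lid_hinge [{'point': [0.6372, 0.1528, 0.0626], 'score': 0.7}]
scene long_bolt_center [{'point': [0.5576, 0.1388, 0.0295], 'score': 0.57}]
scene lid_edge [{'point': [0.6487, 0.1544, 0.1666], 'score': 0.97}, {'point': [0.5586, 0.1403, 0.027], 'score': 0.38}]
scene lid_hinge [{'point': [0.6396, 0.1554, 0.0581], 'score': 0.59}]
```

View pics/w3.png

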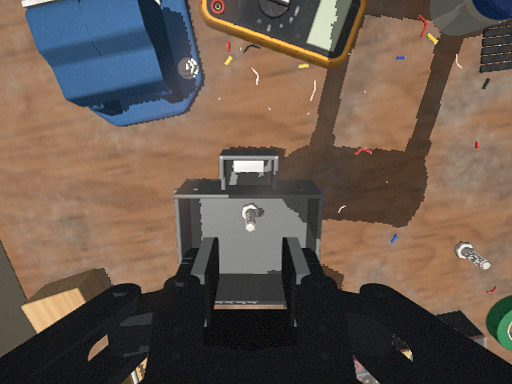

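The bolt stands in the case at (249,215). The short bolt is still upright at (470,255), and the lid is still open. Next I'll go over and behind the lid with the fingers shut.

```bash
python3 - <<'E'
from h import *
import h; h.CO=np.array([.580,.1425,0])
go(cw([.11,0,.235])); go(cw([.11,0,.155]));go(np.r_[manip.get_state()["position"][:2],.235])
B=np.array([.11,.155])
for t in np.r_[1.55:.2:-.1]:
  f=(1.55-t)/1.3; r=.095+.017*f
  x=.055-r*np.cos(t)+.006*np.sin(t)+.011; z=.060+r*np.sin(t)+.006*np.cos(t)
  print(round(t,2),np.round([x,z],4),"dx,dz tool",np.round([(B[0]-x)/.4,(B[1]-z)/.4],3))
E
```

```text
dpos [-0.4289 -0.0006 -0.1388] turn [ 0.0006 -0.0045 -0.0003] clk 6.55
dpos [-0.4293 -0.0007  0.0612] turn [ 0.0006 -0.0045 -0.0003] clk 6.55
dpos [ 0.0003  0.     -0.1377] turn [ 0.0006 -0.0045 -0.0003] clk 6.55
1.55 [0.07   0.1551] dx,dz tool [ 0.1 -0. ]
1.45 [0.0604 0.1563] dx,dz tool [ 0.124 -0.003]
1.35 [0.0505 0.1566] dx,dz tool [ 0.149 -0.004]
1.25 [0.0405 0.1558] dx,dz tool [ 0.174 -0.002]
1.15 [0.0305 0.1539] dx,dz tool [0.199 0.003]
1.05 [0.0207 0.1511] dx,dz tool [0.223 0.01 ]
0.95 [0.0111 0.1471] dx,dz tool [0.247 0.02 ]
0.85 [0.0018 0.1422] dx,dz tool [0.271 0.032]
0.75 [-0.0071  0.1363] dx,dz tool [0.293 0.047]
0.65 [-0.0154  0.1294] dx,dz tool [0.313 0.064]
0.55 [-0.023   0.1216] dx,dz tool [0.333 0.083]
0.45 [-0.0299  0.113 ] dx,dz tool [0.35  0.105]
0.35 [-0.0359  0.1036] dx,dz tool [0.365 0.129]
0.25 [-0.041   0.0935] dx,dz tool [0.378 0.154]
```

Call:
carry_out(delta_pos=[[0,0,-0.138],[0,0,-0.138],[-0.43,0,-0.138],[-0.43,0,-0.138],[-0.43,0,-0.138],[-0.43,0,-0.138],[-0.43,0,-0.138],[-0.43,0,-0.05],[-0.43,0,0.061],[-0.43,0,0.061],[-0.43,0,0.061]], turn=[[0,0,0],[0,0,0],[0,0,0],[0,0,0],[0,0,0],[0,0,0],[0,0,0],[0,0,0],[0,0,0],[0,0,0],[0,0,0]], claw=[1,1,1,1,1,1,1,1,1,1,1])

```text
clock: 7.65
position: [0.6874, 0.1633, 0.1566]
ee_rot: [-0.001, -0.094, 0.996, -0.0]
contact_force: [0.6, -0.5, 1.4]
width: 0.0001
gripper_force: 0.0
```

```bash
python3 - <<'E'
from h import *
import h; h.CO=np.array([.580,.1425,0])
s=manip.get_state(); print(s["position"],s["contact_force"]); go(cw([.11,0,.155]))
d=manip.get_image("scene"); print(manip.place_of("scene","lid_edge")[:1])
E
```

```text
[0.68735192 0.1633215  0.15662446] [ 0.55266947 -0.54375242  1.40169847]
dpos [-0.0016 -0.0008  0.0041] turn [ 0.0004 -0.0045 -0.0001] clk 7.65
[{'point': [0.6478, 0.1533, 0.163], 'score': 0.59}]
```

Call:
carry_out(delta_pos=[[0.06,0,0],[0.09,0,0],[0.105,0,-0.003],[0.12,0,-0.003],[0.135,0,-0.003],[0.149,0,-0.003],[0.174,0,-0.002],[0.199,0,0.003],[0.223,0,0.01],[0.247,0,0.02],[0.271,0,0.032],[0.271,0,0.032]], turn=[[0,0,0],[0,0,0],[0,0,0],[0,0,0],[0,0,0],[0,0,0],[0,0,0],[0,0,0],[0,0,0],[0,0,0],[0,0,0],[0,0,0]], claw=[1,1,1,1,1,1,1,1,1,1,1,1])

```text
clock: 8.95
position: [0.5794, 0.1427, 0.1433]
ee_rot: [-0.002, -0.094, 0.996, -0.0]
contact_force: [0.3, -0.4, 1.2]
width: 0.0001
gripper_force: 0.8
```

```bash
python3 - <<'E'
from h import *
s=manip.get_state(); print(s["position"],s["contact_force"])
a=save("scene","s4.png"); cv2.imwrite("pics/c4.png",cv2.resize(a["image"][80:240,130:330],(600,480))[:,:,::-1]); print(manip.place_of("scene","lid_edge")[:1])
E
```

```text
[0.57936198 0.14273802 0.14326834] [ 0.31852588 -0.37083259  1.23995443]
[{'point': [0.5724, 0.1396, 0.1464], 'score': 0.83}]
```

View pics/c4.png

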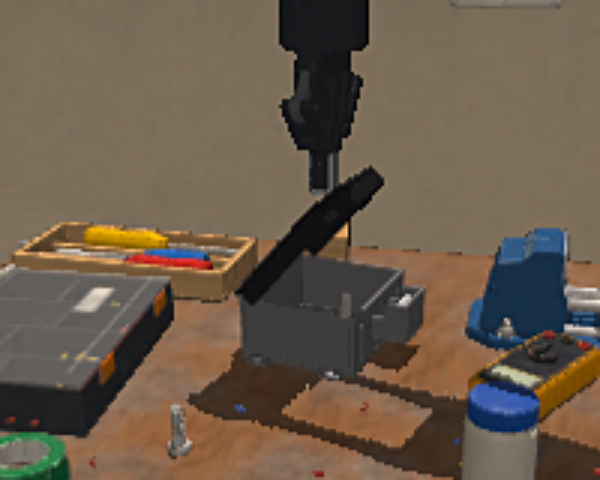

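The lid is about half closed, held at (320,190) in the crop by the fingertips, and the bolt is inside. I'll continue along the arc.

Call:
carry_out(delta_pos=[[0.022,0,0.015],[0.042,0,0.032],[0.062,0,0.051],[0.079,0,0.073],[0.094,0,0.097],[0.1,0,0.11],[0.107,0,0.122],[0.107,0,0.122]], turn=[[0,0,0],[0,0,0],[0,0,0],[0,0,0],[0,0,0],[0,0,0],[0,0,0],[0,0,0]], claw=[1,1,1,1,1,1,1,1])

```text
clock: 9.85
position: [0.539, 0.135, 0.0946]
ee_rot: [-0.001, -0.094, 0.996, 0.0]
contact_force: [0.7, 1.4, 2.7]
width: -0.0004
gripper_force: 1.1
```

```bash
python3 - <<'E'
from h import *
import h; h.CO=np.array([.580,.1425,0])
s=manip.get_state(); print(s["position"],s["contact_force"]); go(cw([-.048,0,.085]))
manip.get_image("scene"); print(manip.place_of("scene","lid_edge")[:1])
E
```

```text
[0.53899603 0.13501794 0.09460394] [0.71099805 1.42395725 2.74698877]
dpos [ 0.0158 -0.0008  0.024 ] turn [ 0.0004 -0.0033 -0.0003] clk 9.85
[{'point': [0.5354, 0.1294, 0.0945], 'score': 0.85}]
```

Call:
carry_out(delta_pos=[[0.007,0,0.005],[0.014,0,0.01],[0.014,0,0.013],[0.014,0,0.013]], turn=[[0,0,0],[0,0,0],[0,0,0],[0,0,0]], claw=[1,1,1,1])

```text
clock: 10.35
position: [0.534, 0.134, 0.0899]
ee_rot: [-0.0, -0.094, 0.996, -0.0]
contact_force: [0.9, 1.2, 2.0]
width: 0.0
gripper_force: 1.1
```

Call:
carry_out(delta_pos=[[0,0,0.003],[0,0,0.005],[0,0,0.005]], turn=[[0,0,0],[0,0,0],[0,0,0]], claw=[1,1,1])

```text
clock: 10.65
position: [0.5336, 0.1339, 0.0878]
ee_rot: [-0.001, -0.094, 0.996, -0.0]
contact_force: [-0.3, -0.3, 2.7]
width: 0.0
gripper_force: 1.1
```

Call:
carry_out(delta_pos=[[0,0,0.003],[0,0,0.005],[0,0,0.005]], turn=[[0,0,0],[0,0,0],[0,0,0]], claw=[1,1,1])

```text
clock: 10.95
position: [0.5337, 0.134, 0.0858]
ee_rot: [-0.001, -0.094, 0.996, 0.0]
contact_force: [-1.9, -0.2, 3.2]
width: -0.0004
gripper_force: 1.2
```

Call:
carry_out(delta_pos=[[0,0,0.003],[0,0,0.004],[0,0,0.004]], turn=[[0,0,0],[0,0,0],[0,0,0]], claw=[1,1,1])

```text
clock: 11.25
position: [0.5341, 0.1341, 0.0844]
ee_rot: [-0.0, -0.094, 0.996, 0.0]
contact_force: [-0.9, -0.1, 2.2]
width: -0.0001
gripper_force: 1.2
```

Call:
carry_out(delta_pos=[[0,0,0.003],[0,0,0.004],[0,0,0.004]], turn=[[0,0,0],[0,0,0],[0,0,0]], claw=[1,1,1])

```text
clock: 11.55
position: [0.5342, 0.1341, 0.0828]
ee_rot: [-0.0, -0.094, 0.996, 0.0]
contact_force: [-0.8, 0.7, 3.1]
width: 0.0001
gripper_force: 1.2
```

Call:
carry_out(delta_pos=[[0,0,0.003],[0,0,0.004],[0,0,0.004]], turn=[[0,0,0],[0,0,0],[0,0,0]], claw=[1,1,1])

```text
clock: 11.85
position: [0.5342, 0.1341, 0.0812]
ee_rot: [-0.0, -0.094, 0.996, 0.0]
contact_force: [-1.7, -0.4, 1.8]
width: -0.0002
gripper_force: 1.2
```

Call:
carry_out(delta_pos=[[0,0,0.003],[0,0,0.004],[0,0,0.004]], turn=[[0,0,0],[0,0,0],[0,0,0]], claw=[1,1,1])

```text
clock: 12.15
position: [0.5342, 0.1341, 0.0796]
ee_rot: [-0.0, -0.094, 0.996, 0.0]
contact_force: [-1.2, 1.1, 2.4]
width: 0.0002
gripper_force: 1.2
```

Call:
carry_out(delta_pos=[[0,0,0.003],[0,0,0.004],[0,0,0.004]], turn=[[0,0,0],[0,0,0],[0,0,0]], claw=[1,1,1])

```text
clock: 12.45
position: [0.5341, 0.1341, 0.0784]
ee_rot: [-0.0, -0.094, 0.996, 0.0]
contact_force: [-2.0, -0.7, 5.1]
width: 0.0004
gripper_force: 2.6
```

Call:
carry_out(delta_pos=[[0,0,0.003],[0,0,0.004],[0,0,0.004]], turn=[[0,0,0],[0,0,0],[0,0,0]], claw=[1,1,1])

```text
clock: 12.75
position: [0.534, 0.134, 0.077]
ee_rot: [-0.0, -0.094, 0.996, -0.0]
contact_force: [-2.7, -0.7, 6.4]
width: -0.0004
gripper_force: 3.1
```

Contact with the catch began at about z = 0.079. I'll take finer steps from here.

Call:
carry_out(delta_pos=[[0,0,0.003],[0,0,0.003],[0,0,0.003]], turn=[[0,0,0],[0,0,0],[0,0,0]], claw=[1,1,1])

```text
clock: 13.05
position: [0.5339, 0.134, 0.0765]
ee_rot: [-0.0, -0.094, 0.996, -0.0]
contact_force: [-3.9, -0.6, 12.0]
width: 0.0001
gripper_force: 5.3
```

Call:
carry_out(delta_pos=[[0,0,0.003],[0,0,0.003],[0,0,0.003]], turn=[[0,0,0],[0,0,0],[0,0,0]], claw=[1,1,1])

```text
clock: 13.35
position: [0.5338, 0.134, 0.0749]
ee_rot: [-0.0, -0.094, 0.996, -0.0]
contact_force: [-3.9, 0.2, 7.8]
width: -0.0001
gripper_force: 3.5
```

Call:
carry_out(delta_pos=[[0,0,0.002],[0,0,0.002],[0,0,0.002]], turn=[[0,0,0],[0,0,0],[0,0,0]], claw=[1,1,1])

```text
clock: 13.65
position: [0.5347, 0.1341, 0.073]
ee_rot: [0.0, -0.094, 0.996, 0.0]
contact_force: [0.3, -0.4, 0.1]
width: 0.0002
gripper_force: 0.0
```

The force dropped from 12 N to 0, so the catch has snapped over. I'll retract and check.

Call:
carry_out(delta_pos=[[0,0,-0.02],[0,0,-0.1],[0,0,-0.2],[0.2,0,-0.4],[0.4,0,-0.4],[0.5,0,-0.4],[0.5,0,-0.4],[0.5,0,-0.4]], turn=[[0,0,0],[0,0,0],[0,0,0],[0,0,0],[0,0,0],[0,0,0],[0,0,0],[0,0,0]], claw=[1,1,1,1,1,1,1,1])

```text
clock: 14.45
position: [0.3338, 0.0962, 0.2343]
ee_rot: [-0.0, -0.094, 0.996, -0.0]
contact_force: [0.0, 0.1, 0.2]
width: 0.0
gripper_force: 0.0
```

```bash
python3 - <<'E'
from h import *
s=manip.get_state(); print(s["position"],s["contact_force"],s["clock"])
a=save("scene","s5.png"); cv2.imwrite("pics/c5.png",cv2.resize(a["image"][80:280,130:380],(600,480))[:,:,::-1])
for q in("lid_edge","short_bolt_center","parts_jar_center"): print(q,manip.place_of("scene",q)[:1])
E
```

```text
[0.33376874 0.09618935 0.23433149] [0.01863957 0.10506213 0.2093212 ] 14.45
lid_edge [{'point': [0.5325, 0.1321, 0.0744], 'score': 0.58}]
short_bolt_center [{'point': [0.5568, 0.3728, 0.0168], 'score': 0.39}]
parts_jar_center [{'point': [0.3294, 0.2822, 0.0355], 'score': 0.74}]
```

View pics/c5.png

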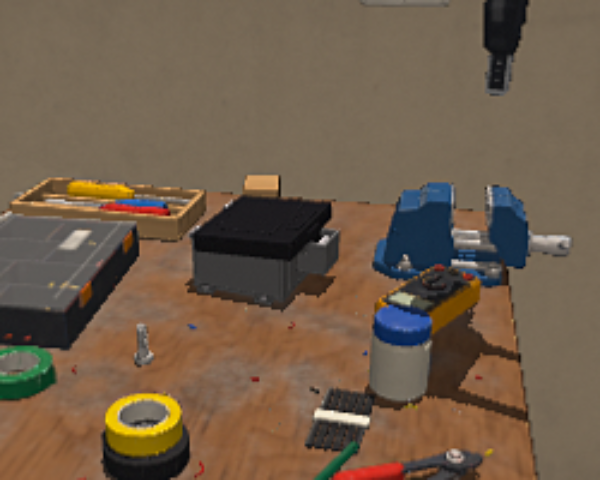

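The lid stays shut at (263,225) with the arm clear. The short bolt at (143,345) and the jar at (400,350) have not moved.

```bash
python3 -c "
from rig import manip
print(manip.sign_off())"
```

```text
the job is handed in; nothing more can be done
None
```

The longer bolt is in the case and the lid is latched: the catch snapped over after a highest reading of about 12 N, the lid stayed shut with the arm clear, the short bolt and jar were not moved, and the job is handed in at about 14.5 s.

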